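# Shut the spin lid and hold the spin dial at full

### The job

The twin-tub washer's spin basket is loaded and its cap is pressed in. Lower the spin lid fully shut without slamming it, and only then turn the spin dial clockwise past its first two clicks to the third, full spin. The dial is a hold-to-run control that springs back to off when let go, so finish while still holding it there with the fingers, and leave the detergent box and the cup on the washer where they stand.

Things in the scene. Friction and masses are not known exactly. Their poses are not given: they have to be found in the camera images.
- washer: white twin-tub washer on the floor beyond the worktop's end, fixed, 715 mm long (x axis, away from the robot), 415 mm deep (y axis, towards its grey control panel). Origin: on the deck under the middle of the spin lid, z up; deck 75 mm above the worktop. Panel strip at y 115 to 215 mm, flat top 40 mm above the deck. The spin tub is the end near the robot.
- spin_lid (a joint): opening angle of the spin lid: 0 = fully shut, flat on the deck; 0.6 to 1.0 at the start. White frame with clear window, 270 x 270 x 12 mm, 0.3 to 0.5 kg, hinged along its panel-side edge; open, it rises from there away from the panel. The stiff hinge keeps it where it is left; a few newtons push it down. Blue ridge 80 mm long, 13 mm high along the free edge.
- lid_hinge (a point): middle of the lid's hinge line, at deck height; the hinge line runs along the washer's x axis.
- lid_press (a point): point on the outer (upper) face of the lid, on its white rim near the free edge, midway along it, 235 mm from the hinge line; moves with the lid. Its z axis is the lid's outward normal (up when shut), its y axis points back to the hinge.
- spin_dial (a joint): angle of the spin dial, growing clockwise seen from above: 0 = off (ring mark), clicks at 0.4 (one dot), 0.8 (two dots), 1.2 (three red dots, full spin); hard stop at 1.32. A spring, 0.05 N m at off to 0.12 N m at the third click, always turns it back to off when let go; the clicks add or take up to 0.035 N m and do not hold it.
- spin_grip: blue bar grip of the spin dial, 54 mm long (its x axis, white pointer mark at the +x end), 14 mm wide (y), 26 mm high; origin on the dial's axis at the foot of the bar, z up. It stands on a round white skirt 60 mm across and 12 mm high, on the panel's top next to the spin lid. Turns with the dial.
- pod_box: bystander: detergent box, white and blue, 100 x 160 x 75 mm, standing on the shut wash lid; origin under its centre.
- dosing_cup: bystander: orange dosing cup, 54 mm across, 48 mm high, standing on the panel beyond the spin dial; origin under its centre.

How it is judged:
On the way, in this order (a step that is already met when the one before it is completed fails the run):
1. the spin lid is fully shut while the spin dial is still at off (value of joint spin_lid below 0.04 rad and value of joint spin_dial below 0.15 rad), for 0.2 s.
2. the fingers hold the spin dial at the third click, lid shut (value of joint spin_dial above 1.06 rad and value of joint spin_lid below 0.04 rad and contact force between the fingers and spin_grip above 1 N), for 0.5 s.
At the end, for the whole second after the job is handed in: The fingers are holding the spin dial still at the third click (dial above 1.06 rad, under 0.15 rad/s, finger force on its grip over 1 N), the spin lid is shut (below 0.04 rad), and box and cup stand within 20 mm of where they were (all of step 2 and velocity of joint spin_dial between -0.15 and 0.15 rad/s and distance of each of pod_box, dosing_cup from where it was at the start of the episode below 0.02 m); the arm keeps its last pose, push and grip.
It fails at once if the spin dial is turned while the spin lid is not shut (value of joint spin_dial above 0.25 rad and value of joint spin_lid above 0.06 rad).
It fails at once if the spin lid is slammed (faster than 3 rad/s) (velocity of joint spin_lid below -3 rad/s).
It fails at once if the detergent box or the cup is pushed over or away (distance of any of pod_box, dosing_cup from where it was at the start of the episode above 0.03 m or angle between dosing_cup's own z axis and vertical above 0.5 rad).
It also fails if it takes over 54 s, if anything falls off the work surface, if the arm or the gripper's body presses on something with over 40 N, if the wrist force passes 120 N, or if a joint passes its speed limit or range.

### The arm

A 6-joint arm with a two-finger parallel gripper is mounted at the origin on the work surface. World frame = base frame: x ahead of the robot, y to its left, z up, the work surface at z = 0. Lengths are in m, angles in rad, forces in N, time in s.
With the tool pointing down it reaches from about 0.225 to 0.875 m from the base axis. Payload 3.4 kg.
Tool frame: the origin (TCP) lies at the very end of the fingers, on their centre line; the grasp point (between the pads) lies behind it (manip.grasp_offset is the z of the grasp point in the tool frame, in m); z points along the fingers, y is the line along which they close (so a half turn about z gives the same grasp; the last joint's range is limited). The gripper opens to 85 mm and grips with 20 to 120 N. Pads are 22 mm wide; open, the fingers measure 114 mm over their backs; the gripper's body (76 mm by 85 mm) begins 54 mm behind the grasp point. The pads swing forward as they close: fully open they stand 13 mm farther back than shut.
Start: joints at [-1.397, 0.276, 1.505, -0, 1.361, -0.121], TCP at [0.167, -0.55, 0.205] pointing down, gripper open.
Joint ranges: [-2.89, 2.89], [-0.75, 2.08], [0.22, 2.7], [-1.18, 4.32], [0.11, 2.71], [-2.7, 2.7]. Speed limits (rad/s): [2.57, 2.57, 3.14, 3.14, 3.14, 3.14].

### API

Orientations are given as a unit quaternion [w, x, y, z].
In Python, from rig import manip gives the robot as it stands.
- The arm moves only by the shell command python3 -m pendant 'ROWS' [FORCE]. ROWS is JSON, a list of rows, each an object of numbers: "dx", "dy", "dz": the shift along the tool's x, y, z in m; "rx", "ry", "rz": the turn, a rotation vector about the tool's x, y, z in degrees; "hand": the finger opening in m, from 0 to 0.0854. In form: [{"dx": .., "dy": .., "dz": .., "rx": .., "ry": .., "rz": .., "hand": ..}, ...]. A call has 1 to 12 rows; each row shifts and turns the commanded pose from where the row before left it, along the tool's axes as they then stand; what a row does not reach is not made up. A row lasts 1/12 s, in which the tool goes at most 41.7 mm and 7.16 degrees, less where a joint would pass 70% of its speed; a pose out of reach is approached as far as the arm can. A call is refused whole if a number of a shift passes 0.0417 or a number of a turn 7.16, either way. A call with a gripper value outside its range is refused whole. The fingers move at their own pace and stop on an object; FORCE is the grip in N (left out, the last holds). Time passes only in rows, so rows that do not move let the fingers close. It gives the time, the measured TCP pose, the force, the opening and the grip force at its end, in the units of the state.
- manip.get_state(): the state, without advancing time (a new reading comes with each control period).
- manip.get_image(name): name is "side" or "top"; returns a dict with "frame" (480x640x3 uint8, red, green, blue), "fx", "fy", "cx", "cy" (pixels), "position" and "attitude" of the camera in the world. Camera axes: x right, y up, looking along -z (the intrinsics and any distortion apply to the point x, -y, -z); pixel columns grow to the right and rows downward; lengths in m; the calibration is good to about 2 mm. A picture is of the moment at which its call begins. There is no depth.
- manip.sign_off(): hands the job in; it is judged then, once.
The state is a dict: "clock": time; "qpos": joint angles; "qd": joint speeds; "effort": joint torques, N m; "position": TCP position; "ee_rot": TCP orientation; "contact_force": force on the tool from outside, world axes, zero at the start; "moment": the same for the moment, N m; "width": finger opening in m; "gripper_force": force on a finger pad.
Only numpy, scipy, OpenCV 4.12 (cv2) and the standard library are available. Lean on these libraries where they do the work, as an engineer would, in place of code of your own. Each camera call takes 0.05 s, during which the arm holds its last target. There are 200 camera calls.

## Working session

There is one attempt and no reset: what is moved stays moved. The work goes in short steps, Python scripts to look and compute and a shell command to move; the robot and the scene stay as the last step left them, time stands still between calls to the robot, and variables do not carry over. Pictures are saved under pics/ and viewed, at most 10 in all, crops included, and the job is handed in when it is done.

```bash
mkdir -p pics; ls
python3 - <<'E'
from rig import manip
import cv2
print(manip.get_state(), manip.grasp_offset)
for n in("side","top"):
    d=manip.get_image(n); cv2.imwrite(f"pics/{n}0.png",d["frame"][:,:,::-1]); print({k:v for k,v in d.items() if k!="frame"})
E
```

```text
pics
{'clock': 0.0, 'qpos': array([-1.39698581e+00,  2.76605080e-01,  1.50614606e+00,  2.15241738e-05,
        1.36066719e+00, -1.21000901e-01]), 'qd': array([-0.00147842,  0.00032464,  0.00089951,  0.00087966, -0.00091248,
       -0.00171498]), 'effort': array([-3.34885888e-03, -4.16781878e+01, -2.45808095e+01, -4.29001684e-04,
        1.10945044e-02,  9.94130687e-06]), 'position': array([ 0.16697488, -0.54962789,  0.20442883]), 'ee_rot': array([-9.12800528e-04,  9.89155355e-01,  1.46870183e-01, -1.35809470e-05]), 'contact_force': array([-0.33575098,  0.32460198,  0.18377989]), 'moment': array([-0.00861089,  0.00905393,  0.03054131]), 'gripper_force': 0.0, 'width': 0.08531110682322152} -0.0187
{'fx': 579.0988342622285, 'fy': 579.0988342622285, 'cx': 326.5108618616173, 'cy': 242.979055986418, 'position': array([ 0.84438186, -0.67226326,  0.77453692]), 'attitude': array([0.89376648, 0.42102861, 0.06240588, 0.14149877])}
{'fx': 450.08365231119467, 'fy': 450.08365231119467, 'cx': 314.98898225822376, 'cy': 239.05919722955073, 'position': array([0.59640089, 0.02757474, 0.98082881]), 'attitude': array([-6.99024326e-01, -1.60095815e-02, -3.65294675e-04,  7.14918563e-01])}
```

View pics/side0.png

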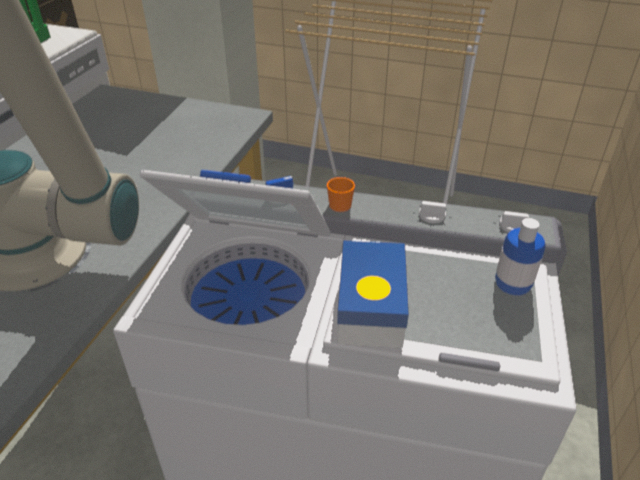

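View pics/top0.png

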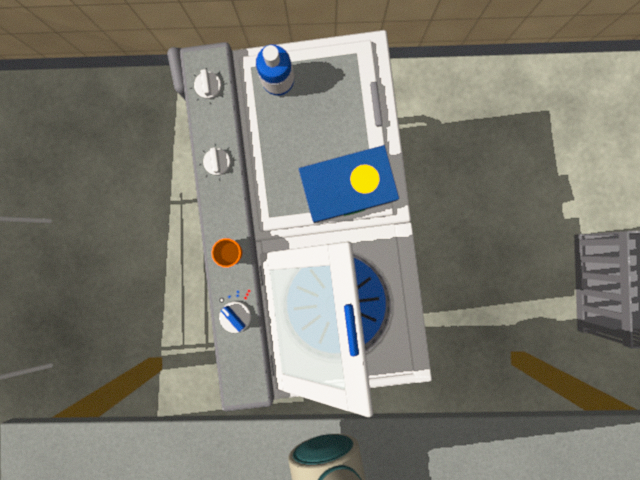

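The side view shows the lid open about 0.8 rad, with its ridge at about (225,176). In the top view the dial is at (235,318), the cup at (226,252), and the lid ridge runs from (347,305) to (353,355). I'll enlarge the dial and lid area.

```bash
cat > h.py <<'E'
import numpy as np, cv2
from scipy.spatial.transform import Rotation as R
from rig import manip
def rot(q): return R.from_quat(np.roll(q,-1))
def cam(n):
    d=manip.get_image(n); return d
def ray(d,u,v):
    return rot(d["attitude"]).apply([(u-d["cx"])/d["fx"],-(v-d["cy"])/d["fy"],-1])
def onz(d,u,v,z):
    r=ray(d,u,v); p=d["position"]; return p+r*(z-p[2])/r[2]
def proj(d,P):
    c=rot(d["attitude"]).inv().apply(np.atleast_2d(P)-d["position"])
    return np.c_[d["cx"]-d["fx"]*c[:,0]/c[:,2], d["cy"]+d["fy"]*c[:,1]/c[:,2]]
E
python3 - <<'E'
from h import *
d=cam("top"); f=d["frame"][225:425,190:440,::-1]
cv2.imwrite("pics/c1.png",cv2.resize(f,None,fx=3,fy=3,interpolation=cv2.INTER_CUBIC)[:600,:800])
for n,u,v,z in[("panelL top",184,46+5,.115),("panelL bot",222,408,.115),("dial",235,317,.14),("cup",226,252,.163)]:
    print(n,onz(d,u,v,z))
E
```

```text
panelL top [0.98943596 0.29544469 0.115     ]
panelL bot [0.29578093 0.23299646 0.115     ]
dial [0.47289593 0.19965009 0.14      ]
cup [0.59478694 0.20927493 0.163     ]
```

View pics/c1.png

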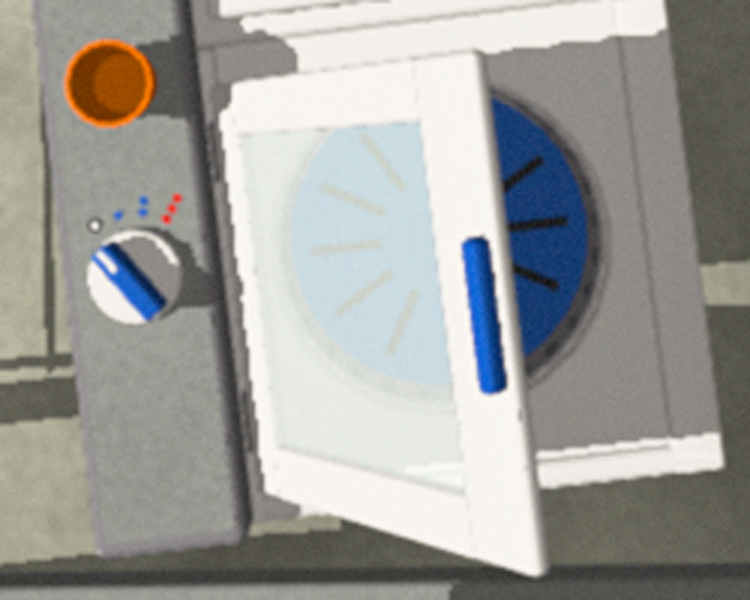

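The crop shows the dial skirt centre at (134,278), the pointer end at (98,256) and the other bar end at (155,310). The ridge runs (468,240) to (500,390), and the lid's free corners are at (478,52) and (545,575). I'll fit the washer pose and lid angle to these points.

```bash
cat >> h.py <<'E'
def W(p,loc):  # p: hinge x,y,yaw,theta ; loc in lid frame (x, dist from hinge, z normal)
    x,s,n=np.array(loc,float).T; t=p[3]
    y=-(s*np.cos(t))+n*np.sin(t); z=.075+s*np.sin(t)+n*np.cos(t)
    c,q=np.cos(p[2]),np.sin(p[2])
    return np.c_[p[0]+c*x-q*y,p[1]+q*x+c*y,z]
E
python3 - <<'E'
from h import *
from scipy.optimize import least_squares
t=cam("top"); s=cam("side")
C=lambda u,v:(190+(u+.5)/3-.5,225+(v+.5)/3-.5)
obs=[(t,(.135,.27,.0),C(480,52)),(t,(-.135,.27,.0),C(547,575)),(t,(.135,0,.012),C(228,112)),(t,(-.135,0,.012),C(272,495)),
(s,(-.135,.27,.006),(143,172)),(s,(.135,.27,.006),(299,189)),(s,(.135,0,0),(328,234))]
f=lambda p:np.concatenate([proj(d,W(p,[l]))[0]-o for d,l,o in obs])
r=least_squares(f,[.45,.1,.09,.8],loss="soft_l1"); p=r.x; print(p,r.fun.round(1))
np.save("p.npy",p)
print("press",W(p,[(0,.235,.012)]),"free",W(p,[(0,.27,.012)]),"shutpress",W([*p[:3],0],[(0,.235,.012)]))
print("ridge ends",W(p,[(.04,.26,.025),(-.04,.26,.025)]),proj(t,W(p,[(.04,.26,.025),(-.04,.26,.025)])), [C(478,240),C(494,390)])
a,b,c=[onz(t,*C(*u),z) for u,z in(((98,256),.153),((155,310),.153),((134,278),.127))]
print(a,b,(a+b)/2,c,"bar yaw",np.degrees(np.arctan2(*(a-b)[1::-1])),np.linalg.norm(a-b))
for k in((95,225),(119,215),(143,207),(173,208)):
    m=onz(t,*C(*k),.115)-c; print(np.degrees(np.arctan2(m[1],m[0])))
E
```

```text
[0.45226789 0.13784421 0.12607339 0.90787868] [ 0.2 -0.6  4.4  0.4 -8.3 -5.9 -3.3  1.  -6.4 -2.2  9.6  0.1 -0.7  1.9]
press [[0.4692635  0.00375188 0.26761203]] free [[ 0.47197189 -0.01761684  0.29519903]] shutpress [[ 0.48181671 -0.09529066  0.087     ]]
ridge ends [[ 0.5095922   0.00368337  0.29531748]
 [ 0.43022713 -0.0063758   0.29531748]] [[342.58050955 305.78533379]
 [350.47590259 358.28434066]] [(349.0, 304.6666666666667), (354.33333333333337, 354.66666666666663)]
[0.48809521 0.2201953  0.153     ] [0.45442917 0.18566026 0.153     ] [0.47126219 0.20292778 0.153     ] [0.47037962 0.20359333 0.127     ] bar yaw 45.730008246617956 0.048229355651641444
39.62839586817105
16.418727360787095
-5.460358331334491
-28.912772552463196
```

Run:
```python
from h import *
d=cam("side"); f=d["frame"][150:270,130:350,::-1]
cv2.imwrite("pics/c2.png",cv2.resize(f,None,fx=3.6,fy=3.6,interpolation=cv2.INTER_CUBIC)[:600,:800])
```

```text
(no output)
```

View pics/c2.png

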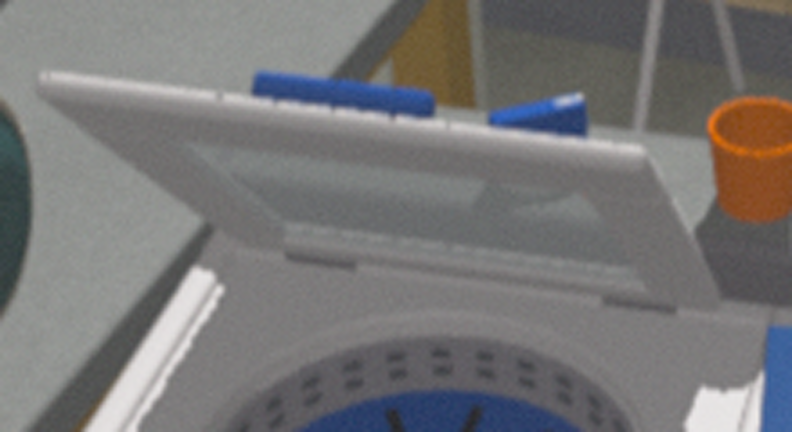

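The crop shows the lid's free corners at (40,80) and (645,150) and its hinge corners at (225,245) and (715,305). I'll refit with these.

Run:
```python
from h import *
from scipy.optimize import least_squares
t=cam("top"); s=cam("side")
C=lambda u,v:(190+(u+.5)/3-.5,225+(v+.5)/3-.5)
S=lambda u,v:(130+(u+.5)/3.6-.5,150+(v+.5)/3.6-.5)
obs=[(t,(.135,.27,.0),C(486,52)),(t,(-.135,.27,.0),C(547,575)),(t,(.135,0,.012),C(228,112)),(t,(-.135,0,.012),C(272,495)),
(s,(-.135,.27,.006),S(40,82)),(s,(.135,.27,.006),S(645,152)),(s,(.135,0,0),S(715,305)),(s,(-.135,0,0),S(220,245)),
(t,(.04,.262,.025),C(478,240)),(t,(-.04,.262,.025),C(494,390))]
f=lambda p:np.concatenate([proj(d,W(p,[l]))[0]-o for d,l,o in obs])
r=least_squares(f,[.45,.1,.09,.8],loss="soft_l1"); p=r.x; print(p,r.fun.round(1))
np.save("p.npy",p)
print("press",W(p,[(0,.235,.012)]),"free",W(p,[(0,.27,.012)]),"shutpress",W([*p[:3],0],[(0,.235,.012)]))
st=manip.get_state(); print(rot(st["ee_rot"]).as_matrix().round(3))
```

```text
[0.45277211 0.13536582 0.13005805 0.8991425 ] [ 0.5 -1.5  7.4 -0.9 -7.3 -6.1 -1.8  0.7 -4.9 -0.1 -0.2 -0.4 -1.   2.2
  2.4  2.7 -2.9  0.1 -0.1  2.6]
press [[ 4.70519466e-01 -3.21072414e-04  2.66423871e-01]] free [[ 0.47334413 -0.02191698  0.29382165]] shutpress [[ 0.48324966 -0.09764946  0.087     ]]
[[ 0.957  0.291 -0.   ]
 [ 0.291 -0.957  0.   ]
 [ 0.    -0.    -1.   ]]
```

Run:
```python
from h import *
from scipy.optimize import least_squares
t=cam("top"); s=cam("side")
C=lambda u,v:(190+(u+.5)/3-.5,225+(v+.5)/3-.5)
S=lambda u,v:(130+(u+.5)/3.6-.5,150+(v+.5)/3.6-.5)
obs=[(t,(.135,.27,.0),C(486,52)),(t,(-.135,.27,.0),C(547,575)),(t,(.135,0,.012),C(232,85)),(t,(-.135,0,.012),C(272,495)),
(s,(-.135,.27,.006),S(40,82)),(s,(.135,.27,.006),S(645,152)),(s,(.135,0,0),S(715,305)),(s,(-.135,0,0),S(220,245)),
(t,(.04,.262,.025),C(478,240)),(t,(-.04,.262,.025),C(494,390))]
f=lambda p:np.concatenate([proj(d,W(p,[l]))[0]-o for d,l,o in obs])
r=least_squares(f,[.45,.1,.09,.8],loss="soft_l1"); p=r.x; print(p,r.fun.round(1))
np.save("p.npy",p)
for th in (p[3],.7,.5,.3,.1,0): print(th,"press",W([*p[:3],th],[(0,.235,.012)]))
print("free",W(p,[(0,.27,.012),(0,.26,.025)]))
```

```text
[0.45473706 0.13452104 0.12110542 0.90297488] [ 1.4 -1.9  6.8 -0.9 -7.6  1.8 -2.  -0.3 -4.4 -0.7 -0.2 -0.2 -0.3  3.
  3.4  2.7 -2.5 -0.3 -0.2  2.3]
0.9029748820319656 press [[ 0.47118021 -0.00059007  0.2669469 ]]
0.7 press [[ 0.47551719 -0.03622643  0.23556926]]
0.5 press [[ 0.47895682 -0.06448939  0.19819599]]
0.3 press [[ 0.48143088 -0.08481843  0.15591129]]
0.1 press [[ 0.48284075 -0.0964031   0.1104009 ]]
0 press [[ 0.48312731 -0.09875775  0.087     ]]
free [[ 0.47379872 -0.02210601  0.29442794]
 [ 0.47181744 -0.00582611  0.29462681]]
```

```bash
python3 -m pendant '[{"dz":-0.032,"hand":0},{"dz":-0.032,"hand":0},{"dz":-0.032,"hand":0},{"dz":-0.032,"hand":0},{"dx":0.0268,"dy":-0.0266},{"dx":0.0268,"dy":-0.0266},{"dx":0.0268,"dy":-0.0266},{"dx":0.0268,"dy":-0.0266},{"dx":0.0268,"dy":-0.0266},{"dx":0.0268,"dy":-0.0266},{"dx":0.0268,"dy":-0.0266},{"dx":0.0268,"dy":-0.0266}]'
python3 -m pendant '[{"dx":0.0268,"dy":-0.0266},{"dx":0.0268,"dy":-0.0266},{"dx":0.0268,"dy":-0.0266},{"dx":0.0268,"dy":-0.0266},{"dx":0.0268,"dy":-0.0266},{"dx":0.0268,"dy":-0.0266},{"dx":0.0268,"dy":-0.0266},{"dx":0.0268,"dy":-0.0266},{"dx":0.0268,"dy":-0.0266},{},{}]'
python3 - <<'E'
from h import *
st=manip.get_state(); print(st["position"],st["width"],st["contact_force"],rot(st["ee_rot"]).as_matrix().round(3))
d=cam("side"); cv2.imwrite("pics/s1.png",d["frame"][:,:,::-1])
E
```

```text
[ 0.16708414 -0.55021075  0.20527026] 0.08530550422286257 [0.524125   0.30918932 0.38550598] [[ 0.957  0.291  0.   ]
 [ 0.291 -0.957 -0.   ]
 [-0.     0.    -1.   ]]invalid input
invalid input
```

View pics/s1.png

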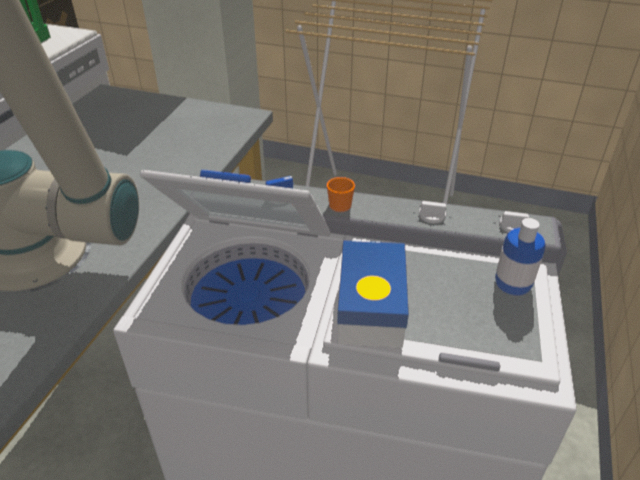

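Both calls were refused and the arm has not moved, so the rows probably need every key.

```bash
python3 -m pendant '[{"dx":0,"dy":0,"dz":-0.032,"rx":0,"ry":0,"rz":0,"hand":0},{"dx":0,"dy":0,"dz":-0.032,"rx":0,"ry":0,"rz":0,"hand":0},{"dx":0,"dy":0,"dz":-0.032,"rx":0,"ry":0,"rz":0,"hand":0},{"dx":0,"dy":0,"dz":-0.032,"rx":0,"ry":0,"rz":0,"hand":0},{"dx":0.0268,"dy":-0.0266,"dz":0,"rx":0,"ry":0,"rz":0,"hand":0},{"dx":0.0268,"dy":-0.0266,"dz":0,"rx":0,"ry":0,"rz":0,"hand":0},{"dx":0.0268,"dy":-0.0266,"dz":0,"rx":0,"ry":0,"rz":0,"hand":0},{"dx":0.0268,"dy":-0.0266,"dz":0,"rx":0,"ry":0,"rz":0,"hand":0}]'
```

```text
clock: 1.22
position: [0.2391, -0.4159, 0.3335]
ee_rot: [0.0, 0.989, 0.146, 0.0]
contact_force: [1.4, -0.3, 0.6]
width: -0.0004
gripper_force: 0.0
```

```bash
python3 -m pendant '[{"dx":0.0268,"dy":-0.0266,"dz":0,"rx":0,"ry":0,"rz":0,"hand":0},{"dx":0.0268,"dy":-0.0266,"dz":0,"rx":0,"ry":0,"rz":0,"hand":0},{"dx":0.0268,"dy":-0.0266,"dz":0,"rx":0,"ry":0,"rz":0,"hand":0},{"dx":0.0268,"dy":-0.0266,"dz":0,"rx":0,"ry":0,"rz":0,"hand":0},{"dx":0.0268,"dy":-0.0266,"dz":0,"rx":0,"ry":0,"rz":0,"hand":0},{"dx":0.0268,"dy":-0.0266,"dz":0,"rx":0,"ry":0,"rz":0,"hand":0},{"dx":0.0268,"dy":-0.0266,"dz":0,"rx":0,"ry":0,"rz":0,"hand":0},{"dx":0.0268,"dy":-0.0266,"dz":0,"rx":0,"ry":0,"rz":0,"hand":0},{"dx":0.0268,"dy":-0.0266,"dz":0,"rx":0,"ry":0,"rz":0,"hand":0},{"dx":0.0268,"dy":-0.0266,"dz":0,"rx":0,"ry":0,"rz":0,"hand":0},{"dx":0.0268,"dy":-0.0266,"dz":0,"rx":0,"ry":0,"rz":0,"hand":0},{"dx":0.0268,"dy":-0.0266,"dz":0,"rx":0,"ry":0,"rz":0,"hand":0}]'
python3 -m pendant '[{"dx":0.0268,"dy":-0.0266,"dz":0,"rx":0,"ry":0,"rz":6,"hand":0},{"dx":0,"dy":0,"dz":0,"rx":0,"ry":0,"rz":0,"hand":0},{"dx":0,"dy":0,"dz":0,"rx":0,"ry":0,"rz":0,"hand":0}]'
python3 - <<'E'
from h import *
st=manip.get_state(); print(st["position"],st["qpos"],st["contact_force"],rot(st["ee_rot"]).as_matrix().round(3))
d=cam("side"); f=d["frame"][70:270,100:360,::-1];cv2.imwrite("pics/s2.png",cv2.resize(f,None,fx=3,fy=3))
E
```

```text
clock: 2.22
position: [0.4541, -0.0165, 0.3336]
ee_rot: [0.0, 0.989, 0.147, 0.0]
contact_force: [1.2, 0.4, -0.7]
width: -0.0002
gripper_force: 0.0
clock: 2.47
position: [0.472, 0.0164, 0.333]
ee_rot: [0.0, 0.995, 0.097, -0.0]
contact_force: [-0.1, 0.5, 0.6]
width: -0.0001
gripper_force: 0.0
[0.47197386 0.01644831 0.33296675] [-1.12412166e-01  7.00059566e-02  1.45601527e+00 -2.86012009e-04
  1.61628427e+00  1.26348540e+00] [-0.06442205  0.45797954  0.62565585] [[ 0.981  0.194 -0.001]
 [ 0.194 -0.981 -0.   ]
 [-0.001  0.    -1.   ]]
```

View pics/s2.png

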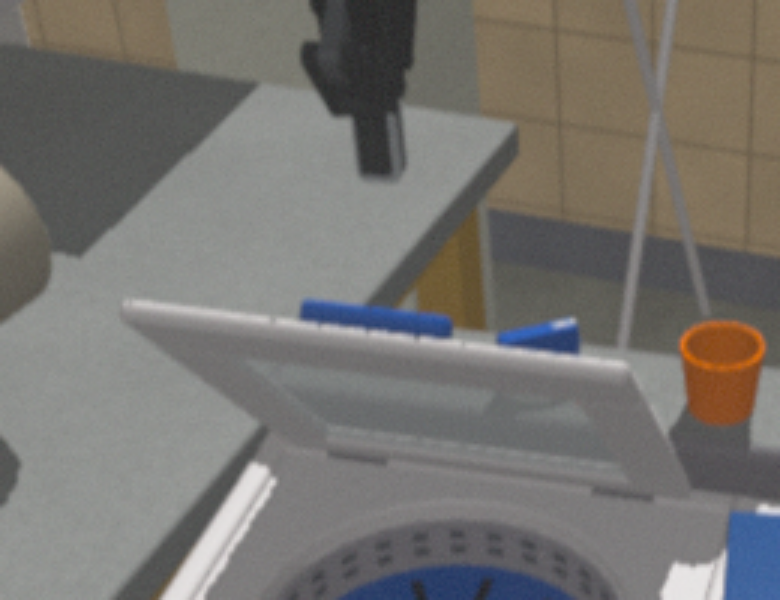

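The side view shows the closed fingers high above the lid ridge, at crop (380,175). Next I descend to contact.

```bash
python3 -m pendant '[{"dx":0,"dy":0,"dz":0.012,"rx":0,"ry":0,"rz":0,"hand":0},{"dx":0,"dy":0,"dz":0.012,"rx":0,"ry":0,"rz":0,"hand":0},{"dx":0,"dy":0,"dz":0.012,"rx":0,"ry":0,"rz":0,"hand":0},{"dx":0,"dy":0,"dz":0.01,"rx":0,"ry":0,"rz":0,"hand":0},{"dx":0,"dy":0,"dz":0.008,"rx":0,"ry":0,"rz":0,"hand":0},{"dx":0,"dy":0,"dz":0.008,"rx":0,"ry":0,"rz":0,"hand":0},{"dx":0,"dy":0,"dz":0.006,"rx":0,"ry":0,"rz":0,"hand":0}]'
```

```text
clock: 3.1
position: [0.4713, 0.0142, 0.2646]
ee_rot: [0.0, 0.996, 0.094, -0.0]
contact_force: [-0.1, 0.2, 0.8]
width: 0.0002
gripper_force: 0.0
```

```bash
python3 -m pendant '[{"dx":0,"dy":0,"dz":0.006,"rx":0,"ry":0,"rz":0,"hand":0},{"dx":0,"dy":0,"dz":0.006,"rx":0,"ry":0,"rz":0,"hand":0},{"dx":0,"dy":0,"dz":0.004,"rx":0,"ry":0,"rz":0,"hand":0}]'
```

```text
clock: 3.35
position: [0.4715, 0.0148, 0.2487]
ee_rot: [-0.0, 0.995, 0.095, -0.0]
contact_force: [0.0, -0.9, -0.4]
width: 0.0002
gripper_force: 0.0
```

```bash
python3 -m pendant '[{"dx":0,"dy":0,"dz":0.005,"rx":0,"ry":0,"rz":0,"hand":0},{"dx":0,"dy":0,"dz":0.005,"rx":0,"ry":0,"rz":0,"hand":0},{"dx":0,"dy":0,"dz":0.005,"rx":0,"ry":0,"rz":0,"hand":0}]'
python3 - <<'E'
from h import *
d=cam("side"); f=d["frame"][70:270,100:360,::-1];cv2.imwrite("pics/s3.png",cv2.resize(f,None,fx=3,fy=3))
E
```

```text
clock: 3.6
position: [0.4718, 0.0149, 0.2339]
ee_rot: [0.0, 0.995, 0.095, 0.0]
contact_force: [0.2, 0.8, -0.1]
width: 0.0001
gripper_force: 0.0
```

View pics/s3.png

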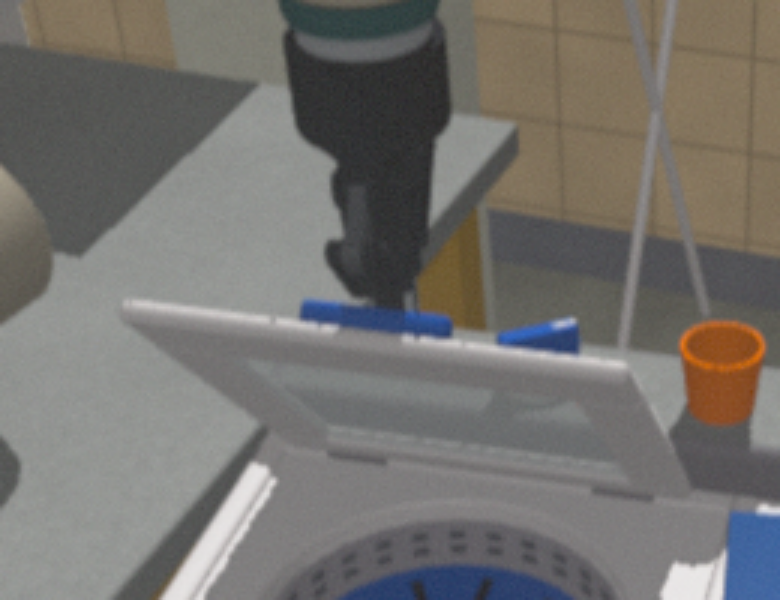

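The fingers are now behind the ridge but not yet touching the lid. I'll approach along the lid's normal.

```bash
python3 -m pendant '[{"dx":0,"dy":0.005,"dz":0.003,"rx":0,"ry":0,"rz":0,"hand":0},{"dx":0,"dy":0.005,"dz":0.003,"rx":0,"ry":0,"rz":0,"hand":0}]'
python3 -m pendant '[{"dx":0,"dy":0.005,"dz":0.003,"rx":0,"ry":0,"rz":0,"hand":0},{"dx":0,"dy":0.005,"dz":0.003,"rx":0,"ry":0,"rz":0,"hand":0}]'
```

```text
clock: 3.82
position: [0.4734, 0.0055, 0.2282]
ee_rot: [-0.001, 0.995, 0.095, -0.0]
contact_force: [-0.2, 2.5, -0.0]
width: -0.0002
gripper_force: 0.9
clock: 3.98
position: [0.4755, -0.0052, 0.2221]
ee_rot: [-0.0, 0.995, 0.095, 0.0]
contact_force: [-0.7, 1.8, 0.5]
width: 0.0003
gripper_force: 0.9
```

```bash
python3 -m pendant '[{"dx":0,"dy":0.006,"dz":0.008,"rx":0,"ry":0,"rz":0,"hand":0},{"dx":0,"dy":0.006,"dz":0.008,"rx":0,"ry":0,"rz":0,"hand":0},{"dx":0,"dy":0.006,"dz":0.008,"rx":0,"ry":0,"rz":0,"hand":0},{"dx":0,"dy":0.005,"dz":0.009,"rx":0,"ry":0,"rz":0,"hand":0}]'
python3 -m pendant '[{"dx":0,"dy":0.005,"dz":0.009,"rx":0,"ry":0,"rz":0,"hand":0},{"dx":0,"dy":0.005,"dz":0.009,"rx":0,"ry":0,"rz":0,"hand":0},{"dx":0,"dy":0.004,"dz":0.009,"rx":0,"ry":0,"rz":0,"hand":0},{"dx":0,"dy":0.004,"dz":0.009,"rx":0,"ry":0,"rz":0,"hand":0}]'
```

```text
clock: 4.32
position: [0.4801, -0.0286, 0.1886]
ee_rot: [0.001, 0.996, 0.095, 0.0]
contact_force: [0.9, 0.1, 2.4]
width: 0.0
gripper_force: 0.8
clock: 4.65
position: [0.4831, -0.0455, 0.1522]
ee_rot: [-0.0, 0.995, 0.095, -0.0]
contact_force: [-0.3, 1.5, 1.7]
width: 0.0
gripper_force: 0.7
```

```bash
python3 -m pendant '[{"dx":0,"dy":0.003,"dz":0.009,"rx":0,"ry":0,"rz":0,"hand":0},{"dx":0,"dy":0.003,"dz":0.009,"rx":0,"ry":0,"rz":0,"hand":0},{"dx":0,"dy":0.002,"dz":0.009,"rx":0,"ry":0,"rz":0,"hand":0},{"dx":0,"dy":0.001,"dz":0.009,"rx":0,"ry":0,"rz":0,"hand":0},{"dx":0,"dy":0.001,"dz":0.009,"rx":0,"ry":0,"rz":0,"hand":0}]'
python3 -m pendant '[{"dx":0,"dy":0,"dz":0.008,"rx":0,"ry":0,"rz":0,"hand":0},{"dx":0,"dy":0,"dz":0.006,"rx":0,"ry":0,"rz":0,"hand":0},{"dx":0,"dy":0,"dz":0.004,"rx":0,"ry":0,"rz":0,"hand":0}]'
```

```text
clock: 5.07
position: [0.4851, -0.055, 0.1074]
ee_rot: [0.0, 0.995, 0.095, 0.0]
contact_force: [-0.1, -0.6, 1.6]
width: -0.0003
gripper_force: 0.6
clock: 5.32
position: [0.4847, -0.0547, 0.0893]
ee_rot: [-0.0, 0.995, 0.095, -0.001]
contact_force: [-0.5, -1.3, 1.1]
width: 0.0004
gripper_force: 0.6
```

```bash
python3 -m pendant '[{"dx":0,"dy":0,"dz":0.002,"rx":0,"ry":0,"rz":0,"hand":0},{"dx":0,"dy":0,"dz":0.002,"rx":0,"ry":0,"rz":0,"hand":0}]'
python3 -m pendant '[{"dx":0,"dy":0,"dz":0.002,"rx":0,"ry":0,"rz":0,"hand":0},{"dx":0,"dy":0,"dz":0.002,"rx":0,"ry":0,"rz":0,"hand":0},{"dx":0,"dy":0,"dz":0,"rx":0,"ry":0,"rz":0,"hand":0},{"dx":0,"dy":0,"dz":0,"rx":0,"ry":0,"rz":0,"hand":0}]'
```

```text
clock: 5.48
position: [0.4849, -0.0548, 0.0861]
ee_rot: [-0.0, 0.995, 0.095, -0.0]
contact_force: [-0.8, -1.0, 2.2]
width: -0.0002
gripper_force: 0.6
clock: 5.82
position: [0.4851, -0.0548, 0.0823]
ee_rot: [-0.0, 0.995, 0.095, 0.0]
contact_force: [-0.2, 0.2, 0.6]
width: -0.0002
gripper_force: 0.0
```

```bash
python3 -m pendant '[{"dx":0,"dy":0,"dz":0.002,"rx":0,"ry":0,"rz":0,"hand":0},{"dx":0,"dy":0,"dz":0.002,"rx":0,"ry":0,"rz":0,"hand":0},{"dx":0,"dy":0,"dz":0,"rx":0,"ry":0,"rz":0,"hand":0}]'
python3 - <<'E'
from h import *
d=cam("side"); f=d["frame"][120:320,100:360,::-1];cv2.imwrite("pics/s4.png",cv2.resize(f,None,fx=3,fy=3))
E
```

```text
clock: 6.07
position: [0.4851, -0.0549, 0.0781]
ee_rot: [0.0, 0.995, 0.095, 0.0]
contact_force: [0.4, 0.4, 1.0]
width: 0.0003
gripper_force: 0.1
```

View pics/s4.png

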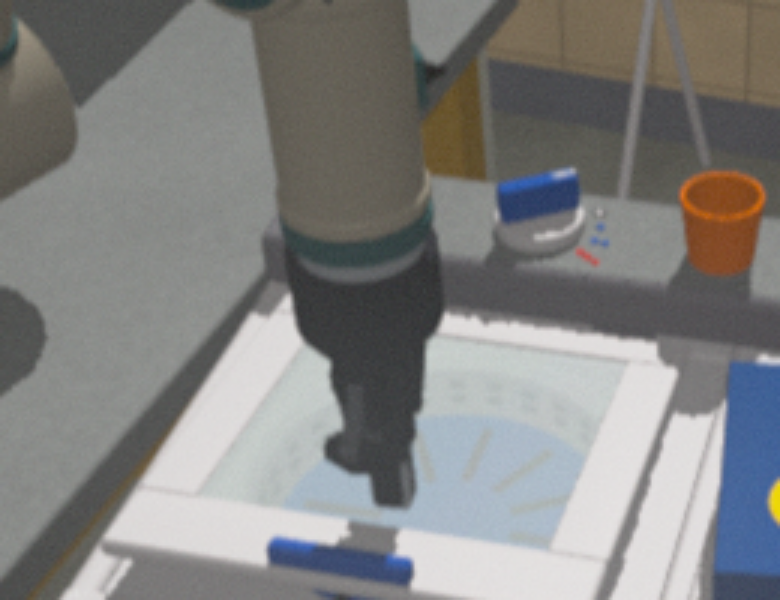

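The lid is nearly shut, but the fingertips are on or in the window rather than the rim. I'll lift, shift to the white rim and press there.

```bash
python3 -m pendant '[{"dx":0,"dy":0,"dz":-0.02,"rx":0,"ry":0,"rz":0,"hand":0},{"dx":0,"dy":0,"dz":-0.02,"rx":0,"ry":0,"rz":0,"hand":0},{"dx":0,"dy":0.02,"dz":-0.01,"rx":0,"ry":0,"rz":0,"hand":0},{"dx":0,"dy":0.017,"dz":0,"rx":0,"ry":0,"rz":0,"hand":0},{"dx":0,"dy":0,"dz":0,"rx":0,"ry":0,"rz":0,"hand":0},{"dx":0,"dy":0,"dz":0.01,"rx":0,"ry":0,"rz":0,"hand":0},{"dx":0,"dy":0,"dz":0.01,"rx":0,"ry":0,"rz":0,"hand":0}]'
python3 -m pendant '[{"dx":0,"dy":0,"dz":0.005,"rx":0,"ry":0,"rz":0,"hand":0},{"dx":0,"dy":0,"dz":0.005,"rx":0,"ry":0,"rz":0,"hand":0},{"dx":0,"dy":0,"dz":0.003,"rx":0,"ry":0,"rz":0,"hand":0}]'
python3 -m pendant '[{"dx":0,"dy":0,"dz":0.003,"rx":0,"ry":0,"rz":0,"hand":0},{"dx":0,"dy":0,"dz":0.003,"rx":0,"ry":0,"rz":0,"hand":0}]'
python3 -m pendant '[{"dx":0,"dy":0,"dz":0.002,"rx":0,"ry":0,"rz":0,"hand":0},{"dx":0,"dy":0,"dz":0,"rx":0,"ry":0,"rz":0,"hand":0}]'
```

```text
clock: 6.7
position: [0.4916, -0.0907, 0.1075]
ee_rot: [-0.0, 0.996, 0.095, -0.0]
contact_force: [-0.2, 0.4, -0.1]
width: 0.0004
gripper_force: 0.0
clock: 6.95
position: [0.491, -0.0904, 0.0938]
ee_rot: [-0.001, 0.995, 0.095, -0.001]
contact_force: [-0.2, 0.1, 0.4]
width: 0.0002
gripper_force: 0.0
clock: 7.12
position: [0.492, -0.091, 0.0889]
ee_rot: [-0.0, 0.995, 0.095, -0.0]
contact_force: [0.5, -0.6, 0.3]
width: -0.0001
gripper_force: 0.0
clock: 7.28
position: [0.4919, -0.0911, 0.087]
ee_rot: [-0.0, 0.995, 0.095, -0.0]
contact_force: [1.5, -0.4, 1.5]
width: 0.0003
gripper_force: 0.0
```

```bash
python3 -m pendant '[{"dx":0,"dy":0,"dz":0.002,"rx":0,"ry":0,"rz":0,"hand":0},{"dx":0,"dy":0,"dz":0,"rx":0,"ry":0,"rz":0,"hand":0}]'
python3 -m pendant '[{"dx":0,"dy":0,"dz":0.002,"rx":0,"ry":0,"rz":0,"hand":0},{"dx":0,"dy":0,"dz":0,"rx":0,"ry":0,"rz":0,"hand":0}]'
python3 -m pendant '[{"dx":0,"dy":0,"dz":0.002,"rx":0,"ry":0,"rz":0,"hand":0},{"dx":0,"dy":0,"dz":0,"rx":0,"ry":0,"rz":0,"hand":0}]'
```

```text
clock: 7.45
position: [0.492, -0.0912, 0.0852]
ee_rot: [0.0, 0.995, 0.095, 0.0]
contact_force: [-0.5, 0.3, -1.2]
width: -0.0004
gripper_force: 0.0
clock: 7.62
position: [0.4922, -0.0913, 0.0833]
ee_rot: [0.0, 0.995, 0.095, 0.0]
contact_force: [-0.3, 0.2, -0.1]
width: -0.0
gripper_force: 0.1
clock: 7.78
position: [0.4921, -0.0913, 0.0812]
ee_rot: [0.0, 0.995, 0.095, 0.0]
contact_force: [0.9, 0.2, 0.1]
width: 0.0003
gripper_force: 0.2
```

```bash
python3 -m pendant '[{"dx":0,"dy":0,"dz":0.002,"rx":0,"ry":0,"rz":0,"hand":0},{"dx":0,"dy":0,"dz":0,"rx":0,"ry":0,"rz":0,"hand":0}]'
python3 -m pendant '[{"dx":0,"dy":0,"dz":0.002,"rx":0,"ry":0,"rz":0,"hand":0},{"dx":0,"dy":0,"dz":0,"rx":0,"ry":0,"rz":0,"hand":0}]'
python3 - <<'E'
from h import *
d=cam("side"); f=d["frame"][180:320,100:320,::-1];cv2.imwrite("pics/s5.png",cv2.resize(f,None,fx=3.6,fy=3.6,interpolation=cv2.INTER_CUBIC)[:600,:800])
E
```

```text
clock: 7.95
position: [0.492, -0.0913, 0.0791]
ee_rot: [0.0, 0.995, 0.095, 0.0]
contact_force: [-0.2, 0.5, 0.1]
width: -0.0001
gripper_force: 0.1
clock: 8.12
position: [0.4919, -0.0912, 0.077]
ee_rot: [-0.0, 0.995, 0.095, -0.0]
contact_force: [-0.1, -0.4, 0.1]
width: 0.0002
gripper_force: 0.1
```

View pics/s5.png

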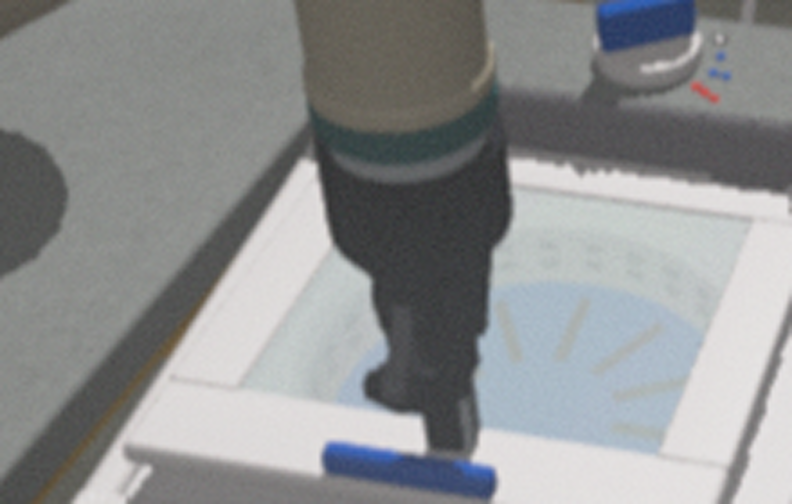

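The fingertips stand on the rim just behind the ridge, at crop (450,455), though with almost no force yet. I'll keep pressing down.

```bash
python3 -m pendant '[{"dx":0,"dy":0,"dz":0.003,"rx":0,"ry":0,"rz":0,"hand":0},{"dx":0,"dy":0,"dz":0,"rx":0,"ry":0,"rz":0,"hand":0}]'
python3 -m pendant '[{"dx":0,"dy":0,"dz":0.003,"rx":0,"ry":0,"rz":0,"hand":0},{"dx":0,"dy":0,"dz":0,"rx":0,"ry":0,"rz":0,"hand":0}]'
python3 - <<'E'
from h import *
st=manip.get_state(); d=cam("side")
print(proj(d,st["position"]), "tip seen at",100+450/3.6,180+458/3.6)
E
```

```text
clock: 8.33
position: [0.4918, -0.0911, 0.0739]
ee_rot: [-0.0, 0.995, 0.095, -0.0]
contact_force: [0.2, 0.4, -0.0]
width: 0.0004
gripper_force: 0.0
clock: 8.5
position: [0.4918, -0.0912, 0.0708]
ee_rot: [-0.0, 0.995, 0.095, -0.0]
contact_force: [-0.9, 0.3, 0.4]
width: 0.0
gripper_force: 0.0
[[227.56641252 315.33875366]] tip seen at 225.0 307.22222222222223
```

Run:
```python
from h import *
t=cam("top"); s=cam("side")
def tri(a,b):
    r1,r2=ray(t,*a),ray(s,*b); A=np.c_[r1,-r2]; k=np.linalg.lstsq(A,s["position"]-t["position"],rcond=None)[0]
    p,q=t["position"]+k[0]*r1,s["position"]+k[1]*r2; return ((p+q)/2).round(4),np.linalg.norm(p-q).round(4)
C=lambda u,v:(190+(u+.5)/3-.5,225+(v+.5)/3-.5)
S=lambda u,v:(130+(u+.5)/3.6-.5,150+(v+.5)/3.6-.5)
S4=lambda u,v:(100+(u+.5)/3-.5,120+(v+.5)/3-.5)
print("pointer tip",tri(C(100,247),S(580,96)))
print("ring mark",tri(C(95,225),S4(599,212)))
print("reddots",tri(C(173,208),S4(588,257)))
print("bar other end", tri(C(155,312),S4(499,185)))
print("cup rim",tri(C(109,83),S(758,118)))
# find blue ridge in both now
for d,n,sl in((t,"top",(slice(225,425),slice(280,440))),(s,"side",(slice(250,360),slice(150,260)))):
    f=d["frame"][sl].astype(int); m=(f[...,2]>110)&(f[...,0]<70)&(f[...,1]<110)
    k,l,st,c=cv2.connectedComponentsWithStats(m.astype(np.uint8)); 
    print(n,[(st[i]+[sl[1].start,sl[0].start,0,0,0],c[i]+[sl[1].start,sl[0].start]) for i in range(1,k) if st[i][4]>40])
```

```text
pointer tip (array([0.4919, 0.2185, 0.152 ]), np.float64(0.0034))
ring mark (array([0.5027, 0.231 , 0.1131]), np.float64(0.0003))
reddots (array([0.5129, 0.1805, 0.113 ]), np.float64(0.0004))
bar other end (array([0.4524, 0.1855, 0.1528]), np.float64(0.0016))
cup rim (array([0.594 , 0.2087, 0.1655]), np.float64(0.0004))
top []
side [(array([191, 307,  46,  14, 227]), array([213.40528634, 313.23788546]))]
```

```bash
python3 - <<'E'
from h import *
p=np.load("p.npy"); s=cam("side")
for hy in(.1245,.1345,.1445):
  for th in(.15,.1,.05,0): print(hy,th,proj(s,W([p[0],hy,.1,th],[(0,.262,.0185)])).round(1),W([p[0],hy,.1,th],[(0,.23,.012)]).round(3))
E
python3 -m pendant '[{"dx":0,"dy":0,"dz":0.003,"rx":0,"ry":0,"rz":0,"hand":0},{"dx":0,"dy":0,"dz":0,"rx":0,"ry":0,"rz":0,"hand":0}]'
```

```text
0.1245 0.15 [[205.7 303.8]] [[ 0.477 -0.1    0.121]]
0.1245 0.1 [[206.1 310.8]] [[ 0.477 -0.102  0.11 ]]
0.1245 0.05 [[206.7 317.4]] [[ 0.478 -0.103  0.098]]
0.1245 0 [[207.5 323.7]] [[ 0.478 -0.104  0.087]]
0.1345 0.15 [[208.6 299.4]] [[ 0.477 -0.09   0.121]]
0.1345 0.1 [[209.1 306.4]] [[ 0.477 -0.092  0.11 ]]
0.1345 0.05 [[209.6 313. ]] [[ 0.478 -0.093  0.098]]
0.1345 0 [[210.3 319.3]] [[ 0.478 -0.094  0.087]]
0.1445 0.15 [[211.5 295.1]] [[ 0.477 -0.08   0.121]]
0.1445 0.1 [[211.9 302. ]] [[ 0.477 -0.082  0.11 ]]
0.1445 0.05 [[212.5 308.6]] [[ 0.478 -0.083  0.098]]
0.1445 0 [[213.2 314.9]] [[ 0.478 -0.084  0.087]]
clock: 8.87
position: [0.492, -0.0912, 0.068]
ee_rot: [0.0, 0.995, 0.095, -0.0]
contact_force: [0.1, 0.0, 0.2]
width: 0.0001
gripper_force: 0.0
```

```bash
cat >> h.py <<'E'
def ridge(d,sl=(slice(240,380),slice(150,270))):
    f=d["frame"][sl].astype(int); m=((f[...,2]-f[...,0]>60)&(f[...,1]<130)).astype(np.uint8)
    k,l,st,c=cv2.connectedComponentsWithStats(m); i=1+np.argmax(st[1:,4])
    y,x=np.nonzero(l==i); print("ridge bbox",st[i]+[sl[1].start,sl[0].start,0,0,0],"left end v",y[x<x.min()+4].mean()+sl[0].start,"right end v",y[x>x.max()-4].mean()+sl[0].start, "top at 1/4",[y[x==x.min()+j].min()+sl[0].start for j in(6,12,18)])
E
python3 -c "
from h import *
ridge(cam('side'))"
python3 -m pendant '[{"dx":0,"dy":0,"dz":-0.02,"rx":0,"ry":0,"rz":0,"hand":0},{"dx":0,"dy":0,"dz":-0.02,"rx":0,"ry":0,"rz":0,"hand":0},{"dx":0,"dy":0,"dz":-0.02,"rx":0,"ry":0,"rz":0,"hand":0},{"dx":0,"dy":0,"dz":0,"rx":0,"ry":0,"rz":0,"hand":0}]'
python3 - <<'E'
from h import *
d=cam("side");ridge(d)
f=d["frame"][220:350,110:330,::-1];cv2.imwrite("pics/s6.png",cv2.resize(f,None,fx=3.6,fy=3.6,interpolation=cv2.INTER_CUBIC)[:600,:800])
E
```

```text
ridge bbox [191 308  20   6  76] left end v 309.6 right end v 311.5 top at 1/4 [np.int64(309), np.int64(310), np.int64(311)]
clock: 9.25
position: [0.4947, -0.092, 0.1318]
ee_rot: [0.002, 0.995, 0.095, 0.003]
contact_force: [0.5, 0.1, 0.3]
width: 0.0003
gripper_force: 0.0
ridge bbox [191 308  47  11 185] left end v 309.6 right end v 316.46153846153845 top at 1/4 [np.int64(309), np.int64(310), np.int64(311)]
```

View pics/s6.png

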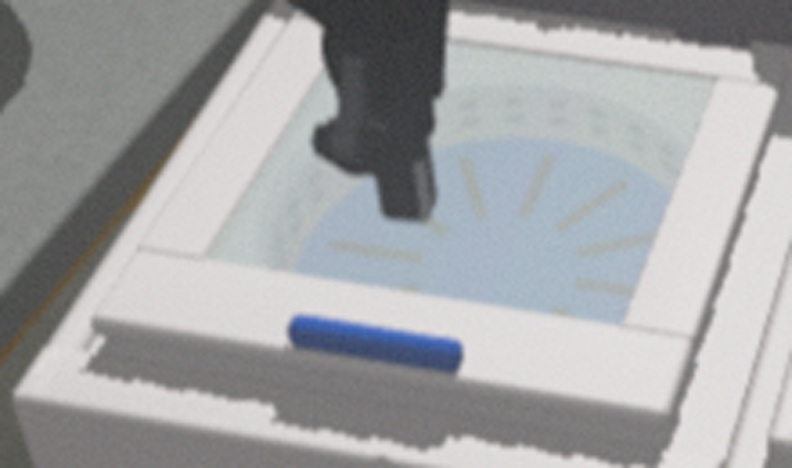

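The lid looks nearly flat. Its corners in the crop are at (93,320), (668,406), (775,90) and (275,14), and the ridge runs (292,330) to (460,355). I'll fit the angle numerically, scanning for the ridge in the top view as well.

Run:
```python
from h import *
from scipy.optimize import least_squares
s=cam("side"); t=cam("top")
S=lambda u,v:(110+(u+.5)/3.6-.5,220+(v+.5)/3.6-.5)
obs=[((-.135,.27,.012),S(93,319)),((.135,.27,.012),S(670,404)),((.135,0,.012),S(776,90)),((-.135,0,.012),S(275,14)),((-.04,.26,.025),S(292,322)),((.04,.26,.025),S(462,345))]
def f(p): return np.concatenate([proj(s,W(p,[l]))[0]-o for l,o in obs])
r=least_squares(f,[.45,.13,.09,.1]); print(r.x,r.fun.round(1))
for th in(0,.05,.1,.15):
    g=least_squares(lambda q:f([*q,th]),[.45,.13,.09]); print(th,g.x.round(4),g.cost, g.fun.round(1))
ridge(t,(slice(225,425),slice(300,460)))
st=manip.get_state();print(st["position"])
```

```text
[0.46031351 0.11111009 0.15200573 0.12628279] [-7.6  3.   3.9  1.1  2.3 -6.   3.6  0.4 -2.4 -1.1  1.2 -1.2]
0 [0.4489 0.1366 0.1387] 183.5359841532831 [ -3.1   5.6   0.1   4.5   0.5 -14.2   4.7  -8.4  -1.2   2.3   0.    2.5]
0.05 [0.4533 0.1269 0.1444] 116.06199983043719 [ -4.9   4.6   1.6   3.2   1.2 -11.1   4.3  -5.1  -1.7   1.    0.5   1.1]
0.1 [0.4579 0.1167 0.1495] 78.84351723637288 [-6.6  3.6  3.1  1.9  1.9 -7.8  3.8 -1.6 -2.1 -0.4  1.  -0.4]
0.15 [0.4626 0.106  0.1541] 78.09651730818916 [-8.5  2.4  4.6  0.4  2.7 -4.3  3.4  2.2 -2.6 -1.8  1.4 -1.9]Traceback (most recent call last):
  File "<stdin>", line 10, in <module>
  File "h.py", line 22, in ridge
    y,x=np.nonzero(l==i); print("ridge bbox",st[i]+[sl[1].start,sl[0].start,0,0,0],"left end v",y[x<x.min()+4].mean()+sl[0].start,"right end v",y[x>x.max()-4].mean()+sl[0].start, "top at 1/4",[y[x==x.min()+j].min()+sl[0].start for j in(6,12,18)])
                                                                                                                                                                                                 ~~~~~~~~~~~~~~~~~~~^^
    return umr_minimum(a, axis, None, out, keepdims, initial, where)
ValueError: zero-size array to reduction operation minimum which has no identity
```

The jagged white edges are shadow edges, so my hinge corners were biased. I'll refit jointly using only the true edges, with the yaw held near the panel's.

Run:
```python
from h import *
from scipy.optimize import least_squares
s=cam("side"); t=cam("top")
C=lambda u,v:(190+(u+.5)/3-.5,225+(v+.5)/3-.5)
S2=lambda u,v:(130+(u+.5)/3.6-.5,150+(v+.5)/3.6-.5)
S6=lambda u,v:(110+(u+.5)/3.6-.5,220+(v+.5)/3.6-.5)
obs=[(t,0,(.135,.27,0),C(486,52)),(t,0,(-.135,.27,0),C(547,575)),(t,0,(.04,.262,.025),C(478,240)),(t,0,(-.04,.262,.025),C(494,390)),
(s,0,(-.135,.27,.008),S2(40,80)),(s,0,(.135,.27,.008),S2(645,150)),(s,0,(.135,0,0),S2(717,305)),
(s,1,(-.135,.27,.012),S6(93,319)),(s,1,(.135,.27,.012),S6(670,404)),(s,1,(-.04,.262,.025),S6(292,320)),(s,1,(.04,.262,.025),S6(462,345))]
def f(p): return np.concatenate([proj(d,W([*p[:3],p[3+k]],[l]))[0]-o for d,k,l,o in obs])
for loss in("linear","soft_l1"):
    r=least_squares(f,[.45,.13,.09,.8,.1],loss=loss); print(r.x.round(4),r.fun.reshape(-1,2).round(1).tolist())
# side-view deck/panel checks: panel edges for yaw
a,b=onz(t,*C(40,0),.115),onz(t,*C(100,550),.115); print("yaw panel",np.arctan2(a[1]-b[1],a[0]-b[0]),a,b)
```

```text
[0.4555 0.1449 0.1071 0.8689 0.0071] [[0.5, -1.4], [3.2, -1.6], [-4.1, -0.4], [-2.5, 1.9], [-2.3, 0.0], [-0.0, 1.8], [0.9, 0.5], [-0.7, -0.5], [-0.1, 2.1], [-0.3, -1.0], [0.3, -0.3]]
[0.4544 0.1453 0.1106 0.8695 0.0031] [[-0.2, -1.0], [3.1, -1.3], [-4.6, -0.0], [-2.8, 2.3], [-2.5, -0.2], [-0.1, 1.3], [0.5, 0.1], [-0.6, -0.1], [0.0, 2.1], [-0.1, -0.7], [0.4, -0.1]]
yaw panel 0.09238524120223045 [0.64860533 0.26376001 0.115     ] [0.2957539  0.23106868 0.115     ]
```

Run:
```python
from h import *
s=cam("side")
for P,o in(((.4851,-.0549,.0781),(231.2,286.2)),((.4947,-.092,.13),(223.4,280.1)),((.472,.0164,.333),(100+380/3,70+177/3))):
    P=np.array(P); print(proj(s,P),proj(s,P+[0,0,.01]),o)
st=manip.get_state(); print(st["position"],st["contact_force"],st["qpos"])
```

```text
[[232.7456891  296.52272453]] [[232.1771761  292.29510027]] (231.2, 286.2)
[[225.22079579 290.3379143 ]] [[224.56063577 285.77688126]] (223.4, 280.1)
[[228.70175015 142.58129613]] [[228.03327716 136.69950796]] (226.66666666666669, 129.0)
[ 0.49112618 -0.09093907  0.12715154] [-0.29847999 -0.96346428  0.57232121] [-3.22427604e-01  2.23770203e-01  1.78460624e+00 -8.39603146e-05
  1.13559956e+00  1.05834531e+00]
```

The fingertips really sit about 20 mm behind the reported TCP, which explains the missing contact. I'll press the rim again until the force rises, to confirm the lid is shut and calibrate the offset.

```bash
python3 -m pendant '[{"dx":0,"dy":0,"dz":0.02,"rx":0,"ry":0,"rz":0,"hand":0},{"dx":0,"dy":0,"dz":0.02,"rx":0,"ry":0,"rz":0,"hand":0},{"dx":0,"dy":0,"dz":0.015,"rx":0,"ry":0,"rz":0,"hand":0},{"dx":0,"dy":0,"dz":0.004,"rx":0,"ry":0,"rz":0,"hand":0},{"dx":0,"dy":0,"dz":0.002,"rx":0,"ry":0,"rz":0,"hand":0},{"dx":0,"dy":0,"dz":0,"rx":0,"ry":0,"rz":0,"hand":0}]'
python3 -m pendant '[{"dx":0,"dy":0,"dz":0.002,"rx":0,"ry":0,"rz":0,"hand":0},{"dx":0,"dy":0,"dz":0,"rx":0,"ry":0,"rz":0,"hand":0}]'
python3 -m pendant '[{"dx":0,"dy":0,"dz":0.002,"rx":0,"ry":0,"rz":0,"hand":0},{"dx":0,"dy":0,"dz":0,"rx":0,"ry":0,"rz":0,"hand":0}]'
```

```text
clock: 10.05
position: [0.4918, -0.0912, 0.0669]
ee_rot: [-0.0, 0.995, 0.095, -0.001]
contact_force: [-0.6, 0.4, -0.2]
width: 0.0002
gripper_force: 0.0
clock: 10.22
position: [0.4927, -0.0915, 0.0658]
ee_rot: [0.0, 0.995, 0.095, 0.001]
contact_force: [-1.2, 0.1, -0.2]
width: -0.0002
gripper_force: 0.0
clock: 10.38
position: [0.4925, -0.0914, 0.0637]
ee_rot: [0.0, 0.995, 0.095, 0.001]
contact_force: [0.7, -0.8, 0.3]
width: -0.0003
gripper_force: 0.2
```

```bash
python3 -m pendant '[{"dx":0,"dy":0,"dz":0.002,"rx":0,"ry":0,"rz":0,"hand":0},{"dx":0,"dy":0,"dz":0,"rx":0,"ry":0,"rz":0,"hand":0}]'
python3 -m pendant '[{"dx":0,"dy":0,"dz":0.002,"rx":0,"ry":0,"rz":0,"hand":0},{"dx":0,"dy":0,"dz":0,"rx":0,"ry":0,"rz":0,"hand":0}]'
python3 -c "
from h import *
ridge(cam('side'))"
```

```text
clock: 10.55
position: [0.4922, -0.0913, 0.0614]
ee_rot: [0.0, 0.995, 0.095, 0.0]
contact_force: [0.3, -0.0, 1.2]
width: -0.0001
gripper_force: 0.3
clock: 10.72
position: [0.4923, -0.0914, 0.061]
ee_rot: [0.0, 0.995, 0.095, 0.0]
contact_force: [-2.9, 0.4, 13.1]
width: 0.0002
gripper_force: 6.4
ridge bbox [192 312  21   6  80] left end v 313.4 right end v 315.0909090909091 top at 1/4 [np.int64(312), np.int64(313), np.int64(314)]
```

The lid now takes 13 N of push, so it is shut and the true tip is about 26 mm behind the reported TCP. Next I lift, move over to the dial, turn to the bar's yaw of 40° and open the fingers.

```bash
python3 -m pendant '[{"dx":0,"dy":0,"dz":-0.02,"rx":0,"ry":0,"rz":0,"hand":0},{"dx":0,"dy":0,"dz":-0.035,"rx":0,"ry":0,"rz":0,"hand":0},{"dx":0,"dy":0,"dz":-0.035,"rx":0,"ry":0,"rz":0,"hand":0},{"dx":0,"dy":0,"dz":-0.035,"rx":0,"ry":0,"rz":0,"hand":0},{"dx":0.0039,"dy":-0.0325,"dz":0,"rx":0,"ry":0,"rz":0,"hand":0},{"dx":0.0039,"dy":-0.0325,"dz":0,"rx":0,"ry":0,"rz":0,"hand":0},{"dx":0.0039,"dy":-0.0325,"dz":0,"rx":0,"ry":0,"rz":0,"hand":0},{"dx":0.0039,"dy":-0.0325,"dz":0,"rx":0,"ry":0,"rz":0,"hand":0.06},{"dx":0.0039,"dy":-0.0325,"dz":0,"rx":0,"ry":0,"rz":0,"hand":0.06},{"dx":0.0039,"dy":-0.0325,"dz":0,"rx":0,"ry":0,"rz":0,"hand":0.06},{"dx":0.0039,"dy":-0.0325,"dz":0,"rx":0,"ry":0,"rz":0,"hand":0.06},{"dx":0.0039,"dy":-0.0325,"dz":0,"rx":0,"ry":0,"rz":0,"hand":0.06}]'
python3 -m pendant '[{"dx":0.0039,"dy":-0.0325,"dz":0,"rx":0,"ry":0,"rz":0,"hand":0.06},{"dx":0,"dy":0,"dz":0,"rx":0,"ry":0,"rz":-5.8,"hand":0.06},{"dx":0,"dy":0,"dz":0,"rx":0,"ry":0,"rz":-5.8,"hand":0.06},{"dx":0,"dy":0,"dz":0,"rx":0,"ry":0,"rz":-5.8,"hand":0.06},{"dx":0,"dy":0,"dz":0,"rx":0,"ry":0,"rz":-5.8,"hand":0.06},{"dx":0,"dy":0,"dz":0,"rx":0,"ry":0,"rz":-5.8,"hand":0.06},{"dx":0,"dy":0,"dz":0,"rx":0,"ry":0,"rz":0,"hand":0.06},{"dx":0,"dy":0,"dz":0,"rx":0,"ry":0,"rz":0,"hand":0.06}]'
python3 - <<'E'
from h import *
from scipy.optimize import least_squares
st=manip.get_state(); M=rot(st["ee_rot"]).as_matrix(); print(st["position"],st["qpos"],st["contact_force"],np.degrees(np.arctan2(M[1,0],M[0,0])))
print("tool delta to dial",M.T@(np.array([.4715,.2025,.105])-st["position"]))
s=cam("side");ridge(s)
for th in (0,.03,.06): print(th,proj(s,W([.4547,.1451,.109,th],[(-.04,.262,.025),(.04,.262,.025)])).round(1))
t=cam("top"); ridge(t,(slice(290,345),slice(210,262)))
E
```

```text
clock: 11.77
position: [0.4729, 0.1716, 0.1841]
ee_rot: [0.0, 0.995, 0.095, -0.0]
contact_force: [-0.1, -0.7, 0.9]
width: 0.0596
gripper_force: 0.0
clock: 12.43
position: [0.471, 0.2027, 0.184]
ee_rot: [-0.0, 0.94, 0.34, -0.0]
contact_force: [-0.1, -0.1, -0.0]
width: 0.0601
gripper_force: 0.0
[0.47096735 0.20265344 0.1840435 ] [2.70533345e-01 1.96145298e-01 1.66877081e+00 5.02031739e-05
 1.27727486e+00 1.14761416e+00] [-0.10763195 -0.05444817 -0.04425595] 39.746142569747555
tool delta to dial [0.00035299 0.00048143 0.07904319]Traceback (most recent call last):
  File "<stdin>", line 5, in <module>
  File "h.py", line 22, in ridge
    y,x=np.nonzero(l==i); print("ridge bbox",st[i]+[sl[1].start,sl[0].start,0,0,0],"left end v",y[x<x.min()+4].mean()+sl[0].start,"right end v",y[x>x.max()-4].mean()+sl[0].start, "top at 1/4",[y[x==x.min()+j].min()+sl[0].start for j in(6,12,18)])
                                                                                                                                                                                                 ~~~~~~~~~~~~~~~~~~~^^
    return umr_minimum(a, axis, None, out, keepdims, initial, where)
ValueError: zero-size array to reduction operation minimum which has no identity
```

Run:
```python
from h import *
s=cam("side"); f=s["frame"][290:345,170:260].astype(int)
m=((f[...,2]-f[...,0]>40)&(f[...,0]<110)).astype(np.uint8); k,l,st,c=cv2.connectedComponentsWithStats(m)
for i in range(1,k):
    if st[i][4]>20: print(st[i]+[170,290,0,0,0],c[i]+[170,290])
for th in (0,.03,.06): print(th,proj(s,W([.4547,.1451,.109,th],[(-.04,.262,.025),(.04,.262,.025),(0,.265,.019)])).round(1).tolist())
```

```text
[191 311  47  15 315] [213.85714286 318.34603175]
0 [[190.5, 308.3], [238.3, 315.8], [214.0, 316.0]]
0.03 [[190.0, 304.4], [238.0, 312.0], [213.6, 312.2]]
0.06 [[189.6, 300.5], [237.8, 308.1], [213.2, 308.3]]
```

The lid stayed shut after release. Next I descend over the bar and grip it.

```bash
python3 -m pendant '[{"dx":0,"dy":0,"dz":0.015,"rx":0,"ry":0,"rz":0,"hand":0.06},{"dx":0,"dy":0,"dz":0.015,"rx":0,"ry":0,"rz":0,"hand":0.06},{"dx":0,"dy":0,"dz":0.015,"rx":0,"ry":0,"rz":0,"hand":0.06},{"dx":0,"dy":0,"dz":0.012,"rx":0,"ry":0,"rz":0,"hand":0.06},{"dx":0,"dy":0,"dz":0.01,"rx":0,"ry":0,"rz":0,"hand":0.06},{"dx":0,"dy":0,"dz":0.008,"rx":0,"ry":0,"rz":0,"hand":0.06},{"dx":0,"dy":0,"dz":0,"rx":0,"ry":0,"rz":0,"hand":0.06}]' 
python3 -m pendant '[{"dx":0,"dy":0,"dz":0,"rx":0,"ry":0,"rz":0,"hand":0.03},{"dx":0,"dy":0,"dz":0,"rx":0,"ry":0,"rz":0,"hand":0.02},{"dx":0,"dy":0,"dz":0,"rx":0,"ry":0,"rz":0,"hand":0.005},{"dx":0,"dy":0,"dz":0,"rx":0,"ry":0,"rz":0,"hand":0.005},{"dx":0,"dy":0,"dz":0,"rx":0,"ry":0,"rz":0,"hand":0.005},{"dx":0,"dy":0,"dz":0,"rx":0,"ry":0,"rz":0,"hand":0.005}]' 35
```

```text
clock: 13.12
position: [0.4701, 0.2023, 0.1077]
ee_rot: [-0.0, 0.94, 0.341, -0.002]
contact_force: [-0.2, 0.0, 0.0]
width: 0.0598
gripper_force: 0.0
clock: 13.62
position: [0.4721, 0.2025, 0.1101]
ee_rot: [0.0, 0.94, 0.341, 0.001]
contact_force: [0.4, -1.9, 3.8]
width: 0.0131
gripper_force: 36.7
```

The bar is gripped at a 13 mm opening and 37 N. Now I turn it clockwise.

```bash
python3 -m pendant '[{"dx":0,"dy":0,"dz":0,"rx":0,"ry":0,"rz":5.5,"hand":0.005},{"dx":0,"dy":0,"dz":0,"rx":0,"ry":0,"rz":5.5,"hand":0.005},{"dx":0,"dy":0,"dz":0,"rx":0,"ry":0,"rz":5.5,"hand":0.005},{"dx":0,"dy":0,"dz":0,"rx":0,"ry":0,"rz":5.5,"hand":0.005},{"dx":0,"dy":0,"dz":0,"rx":0,"ry":0,"rz":5.5,"hand":0.005},{"dx":0,"dy":0,"dz":0,"rx":0,"ry":0,"rz":5.5,"hand":0.005}]' 
python3 -m pendant '[{"dx":0,"dy":0,"dz":0,"rx":0,"ry":0,"rz":5.5,"hand":0.005},{"dx":0,"dy":0,"dz":0,"rx":0,"ry":0,"rz":5.5,"hand":0.005},{"dx":0,"dy":0,"dz":0,"rx":0,"ry":0,"rz":5.5,"hand":0.005},{"dx":0,"dy":0,"dz":0,"rx":0,"ry":0,"rz":5.5,"hand":0.005},{"dx":0,"dy":0,"dz":0,"rx":0,"ry":0,"rz":5.5,"hand":0.005},{"dx":0,"dy":0,"dz":0,"rx":0,"ry":0,"rz":5.5,"hand":0.005},{"dx":0,"dy":0,"dz":0,"rx":0,"ry":0,"rz":3.5,"hand":0.005},{"dx":0,"dy":0,"dz":0,"rx":0,"ry":0,"rz":0,"hand":0.005},{"dx":0,"dy":0,"dz":0,"rx":0,"ry":0,"rz":0,"hand":0.005}]'
python3 - <<'E'
from h import *
st=manip.get_state(); M=rot(st["ee_rot"]).as_matrix(); print(st["position"],st["qpos"],st["contact_force"],st["moment"],st["width"],st["gripper_force"],np.degrees(np.arctan2(M[1,0],M[0,0])))
for n,sl in(("side",(slice(150,240),slice(240,320))),("top",(slice(290,350),slice(205,265)))):
    d=cam(n); f=d["frame"][sl].astype(int); m=((f[...,2]-f[...,0]>40)&(f[...,0]<110)).astype(np.uint8); k,l,s_,c=cv2.connectedComponentsWithStats(m)
    for i in range(1,k):
        if s_[i][4]>8: print(n,s_[i]+[sl[1].start,sl[0].start,0,0,0],c[i]+[sl[1].start,sl[0].start])
    c=st["position"]; 
    for a in (-32,-29,-20): 
        e=np.array([np.cos(np.radians(a)),np.sin(np.radians(a)),0])*.027; b=np.array([.4715,.2025,.153]); print(n,a,proj(d,[b+e,b-e]).round(1).tolist())
E
```

```text
clock: 14.12
position: [0.4723, 0.202, 0.1101]
ee_rot: [0.001, 0.998, 0.058, 0.001]
contact_force: [0.6, -2.7, 4.5]
width: 0.0131
gripper_force: 36.7
clock: 14.87
position: [0.4722, 0.2014, 0.1101]
ee_rot: [0.001, 0.967, -0.254, 0.001]
contact_force: [1.5, -5.3, 4.6]
width: 0.0132
gripper_force: 36.9
[0.47219665 0.20138796 0.11011374] [ 0.26972238  0.25770206  1.78462727 -0.0032121   1.09774843  2.35643141] [ 1.4712965  -5.26293841  4.58890677] [-0.85082428 -0.08366479  0.13463743] 0.01324762421471947 36.85797929763794 -29.475811224670935
side [279 179  10  17  87] [284.         189.18390805]
side -32 [[287.3, 184.3], [270.7, 172.5]]
side -29 [[287.9, 184.1], [270.1, 172.8]]
side -20 [[289.4, 183.2], [268.6, 173.6]]
top [232 305  11  12  50] [237.84 309.82]
top -32 [[239.6, 306.2], [224.5, 331.5]]
top -29 [[238.9, 305.9], [225.2, 331.9]]
top -20 [[236.8, 304.9], [227.3, 332.8]]
```

```bash
python3 -m pendant '[{"dx":0,"dy":0,"dz":0,"rx":0,"ry":0,"rz":1,"hand":0.005},{"dx":0,"dy":0,"dz":0,"rx":0,"ry":0,"rz":0,"hand":0.005},{"dx":0,"dy":0,"dz":0,"rx":0,"ry":0,"rz":0,"hand":0.005},{"dx":0,"dy":0,"dz":0,"rx":0,"ry":0,"rz":0,"hand":0.005},{"dx":0,"dy":0,"dz":0,"rx":0,"ry":0,"rz":0,"hand":0.005},{"dx":0,"dy":0,"dz":0,"rx":0,"ry":0,"rz":0,"hand":0.005},{"dx":0,"dy":0,"dz":0,"rx":0,"ry":0,"rz":0,"hand":0.005},{"dx":0,"dy":0,"dz":0,"rx":0,"ry":0,"rz":0,"hand":0.005},{"dx":0,"dy":0,"dz":0,"rx":0,"ry":0,"rz":0,"hand":0.005},{"dx":0,"dy":0,"dz":0,"rx":0,"ry":0,"rz":0,"hand":0.005}]'
python3 - <<'E'
from h import *
st=manip.get_state(); print(st["moment"])
s=cam("side"); f=s["frame"][290:345,170:260].astype(int)
m=((f[...,2]-f[...,0]>40)&(f[...,0]<110)).astype(np.uint8); k,l,q,c=cv2.connectedComponentsWithStats(m)
print(q[1:]+[170,290,0,0,0])
print(manip.sign_off())
E
```

```text
clock: 15.8
position: [0.4722, 0.2014, 0.1101]
ee_rot: [0.001, 0.965, -0.263, 0.001]
contact_force: [2.0, -5.5, 5.2]
width: 0.0131
gripper_force: 36.9
[-0.86501485 -0.13700569  0.12139438]
[[191 312  47  14 302]]
the job is handed in; nothing more can be done
None
```

I lowered the spin lid shut without slamming, then turned the dial about 70° clockwise to the third click, and handed the job in still gripping it at 37 N; box and cup weren't touched as far as I know (not re-measured), and no verdict came back.

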